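Put the compounding tools back in their fitted holders

TASK

Clear up the dispensing table: put the mortar, the pestle, the small dark bottle that stands on the near side of the scale and the rubber stamp each into the wooden holder whose recess matches its shape and size. Mortar, bottle and stamp must stand upright and the pestle lie flat, all fully seated in their recesses and let go. Leave the tape roll and the string spool where they are.

Things in the scene. Friction and masses are not known exactly. Their poses are not given: they have to be found in the camera images.
- mortar: Small brass-coloured mortar, an open flared cup, 55 mm tall, rim 56 mm across, round foot 48 mm across, 0.26 to 0.42 kg, standing on the table. Can be gripped across the outside of the rim. Origin: centre of the underside, z up.
- pestle: Brass-coloured pestle lying on the table, 109 mm long along its own y axis, 20 mm wide, 19 mm high; grip it across the middle. Origin: centre of the underside. The ends are alike: either way round will do.
- bottle: Small dark screw-cap bottle with a white label, 69 mm tall; round body 28 mm across up to 50 mm height, narrower cap above. Stands upright between the scale and the robot (a like bottle behind the scale, at the far edge of the table, is fixed and no part of the job). Origin: centre of the underside, z up.
- stamp: Rubber stamp, 70 mm tall, standing on its foot: the foot is 20 mm (its x) by 36 mm (its y) and 16 mm high; above it a turned wooden handle, thin (16 mm) at the neck and 27 mm across from 34 to 70 mm height. Origin: centre of the underside, z up. Either way round (half a turn) will do.
- mortar_holder: Fixed dark wooden block, 10 mm thick, lined with cork; recess 4 mm deep, its floor 6 mm above the table. Origin: centre of the underside, z up. 84 x 84 mm, large round recess 60 mm across, for the mortar.
- bottle_holder: Fixed dark wooden block, 10 mm thick, lined with cork; recess 4 mm deep, its floor 6 mm above the table. Origin: centre of the underside, z up. 64 x 64 mm, small round recess 40 mm across, for the bottle.
- stamp_holder: Fixed dark wooden block, 10 mm thick, lined with cork; recess 4 mm deep, its floor 6 mm above the table. Origin: centre of the underside, z up. 56 mm (x) by 72 mm (y), short rectangular recess 32 mm (x) by 48 mm (y), for the stamp.
- pestle_holder: Fixed dark wooden block, 10 mm thick, lined with cork; recess 4 mm deep, its floor 6 mm above the table. Origin: centre of the underside, z up. 51 mm (x) by 141 mm (y), long rectangular recess 31 mm (x) by 121 mm (y), for the pestle.
- tape_roll: Bystander: roll of tan tape lying flat, 94 mm across, 48 mm high. Origin: centre of the underside. To be left alone.
- string_spool: Bystander: spool of cotton string with wooden flanges, 41 mm across, 45 mm tall. Origin: centre of the underside. To be left alone.
Things that resemble listed ones, but are neither listed nor needed, are in the scene too. What is shaped like the bottle_holder but yellow is not meant.

How it is judged (in metres and radians):
At the end, for the whole second after the job is handed in: Mortar, bottle and stamp upright (0.08 rad) in their own recesses, the pestle level and along its own (0.2 rad): each centred within 10 mm and seated on the recess floor within 2.5 mm, released, at rest; tape roll and spool within 30 mm of where they stood (horizontal distance between mortar and mortar_holder below 0.01 m and z of mortar in the frame of mortar_holder between 0.0035 and 0.0085 m and angle between each of mortar, bottle, stamp's own z axis and vertical below 0.08 rad and linear speed of each of mortar, bottle, stamp, pestle below 0.01 m/s and angular speed of each of mortar, bottle, stamp, pestle below 0.1 rad/s and horizontal distance between bottle and bottle_holder below 0.01 m and z of bottle in the frame of bottle_holder between 0.0035 and 0.0085 m and horizontal distance between stamp and stamp_holder below 0.01 m and z of stamp in the frame of stamp_holder between 0.0035 and 0.0085 m and angle between pestle's own y axis and vertical between 1.5 and 1.64 rad and angle between the y axis of pestle and the y axis of pestle_holder, either way round below 0.2 rad and ((horizontal distance between pestle and pestle_holder below 0.01 m and z of pestle in the frame of pestle_holder between 0.0035 and 0.0085 m) or (horizontal distance between pestle and pestle_holder below 0.01 m and z of pestle in the frame of pestle_holder between 0.0225 and 0.0275 m) or (horizontal distance between pestle and pestle_holder below 0.018 m and z of pestle in the frame of pestle_holder between 0.013 and 0.018 m and angle between pestle's own z axis and vertical between 1.45 and 1.69 rad)) and distance of each of tape_roll, string_spool from where it was at the start of the episode below 0.03 m); the robot touches nothing.
It fails at once if the tape roll was moved from its place (distance of tape_roll from where it was at the start of the episode above 0.03 m).
It fails at once if the string spool was moved from its place (distance of string_spool from where it was at the start of the episode above 0.03 m).
It also fails if it takes over 112 s, if anything falls off the work surface, if the arm or the gripper's body presses on something with over 40 N, if the wrist force passes 120 N, or if a joint passes its speed limit or range.

ROBOT

A 6-joint arm with a two-finger parallel gripper is mounted at the origin on a cart in front of the work surface, level with it; the furniture and walls round the work are solid. World frame = base frame: x ahead of the robot, y to its left, z up, the work surface at z = 0. Lengths are in m, angles in degrees, forces in N, time in s.
With the tool pointing down it reaches from about 0.4 to 0.825 m from the base axis. Payload 7 kg.
Tool frame: the origin (TCP) lies midway between the tips of the shut fingers; the grasp point (between the pads) lies 19 mm behind it; z points along the fingers, y is the line along which they close (so a half turn about z gives the same grasp; the last joint's range is limited). The gripper opens to 88 mm and grips with 3 to 60 N. Pads are 19 mm wide; open, the fingers measure 130 mm over their backs; the gripper's body (78 mm by 193 mm) begins 47 mm behind the grasp point.
Start: joints at [16.507, 20.546, 0.682, 0, -70.136, -16.507], TCP at [0.675, -0, 0.227] pointing down, gripper open.
Joint ranges: [-176.03, 176.03], [-82.01, 121.73], [-58.28, 71.71], [-173.87, 95.51], [-174.79, -0.11], [-173.66, 173.66]. Speed limits (degrees/s): [136.94, 136.94, 172.46, 180, 180, 180].

INTERFACE

Orientations are given as [roll, pitch, yaw] about the fixed x, y, z axes, in that order (R = Rz(yaw) Ry(pitch) Rx(roll)).
In Python, from plant import ctrl gives the robot as it stands. The module is installed in compiled form; this text tells all that it offers.
- The arm moves only by the tool send_rows, never from a script. Its argument "plan" is a list that holds one entry, the list of rows, each a list of 6 numbers: the shift along the tool's x, y, z in parts of the range, where 1.0 means 100 cm, then the turn, a rotation vector about the tool's x, y, z in shares of 180 degrees (1.0 is 180 degrees). A call has 1 to 8 rows; each row is the pose to reach, as a shift and turn from the pose commanded when the call began, along the tool's axes at that moment; what a row does not reach only later rows make up. A row lasts 1/12 s, in which the tool goes at most 41.7 mm and 7.16 degrees, less where a joint would pass 70% of its speed; a pose out of reach is approached as far as the arm can. A shift or turn number past 1, either way, is cut back to 1. A call with a gripper value outside its range is refused whole. "fingers" is the opening, from 0 (shut) to 1 (fully open), set as the call begins (left out, the last holds). The fingers move at their own pace and stop on an object; the grip force is fixed at half the most. Time passes only in rows, so rows that repeat a pose let the fingers close. It gives the time, the measured TCP pose, the force, the opening and the grip force at its end, in the units of the state.
- ctrl.get_obs(): the state, without advancing time (a new reading comes with each control period).
- ctrl.snapshot(name): name is "scene" or "side" or "wrist"; returns a dict with "img" (420x560x3 uint8, red, green, blue), "K" (3x3 intrinsics, pixels), "pose" (4x4, takes a point from camera to world coordinates). Camera axes: x right, y down, z forward; pixel columns grow to the right and rows downward; lengths in m; the calibration is good to about 2 mm. A picture is of the moment at which its call begins. There is no depth.
- ctrl.close_job(): hands the job in; it is judged then, once.
The state is a dict: "clock": time; "joint_pos": joint angles; "qvel": joint speeds; "tau": joint torques, N m; "tool_pos": TCP position; "orientation": TCP orientation; "force": force on the tool from outside, world axes, zero at the start; "moment": the same for the moment, N m; "opening": finger opening in m; "gripper_force": force on a finger pad.
Only numpy, scipy, OpenCV 4.12 (cv2) and the standard library are available. Lean on these libraries where they do the work, as an engineer would, in place of code of your own. Each camera call takes 0.05 s, during which the arm holds its last target. There are 200 camera calls.

## Working session

There is one attempt and no reset: what is moved stays moved. The work goes in short steps, Python scripts to look and compute and a tool call to move; the robot and the scene stay as the last step left them, time stands still between calls to the robot, and variables do not carry over. Pictures are saved under pics/ and viewed, at most 14 in all, crops included, and the job is handed in when it is done.

Besides the shell and the picture viewer there is one more tool, called after "Emit:" as a command line: name --argument value ..., lists and objects as JSON in quotes. send_rows: Moves the arm, as the interface text tells. Its arguments: {"type":"object","properties":{"plan":{"type":"array","items":{"type":"array","items":{"type":"array","items":{"type":"number"}}}},"fingers":{"type":"number"}},"required":["plan"]}

```bash
mkdir -p pics; python3 - <<'E'
from plant import ctrl
import cv2,numpy as np,pickle
o=ctrl.get_obs();print({k:o[k] for k in('clock','tool_pos','orientation','force','opening')})
for n in("scene","side","wrist"):
    s=ctrl.snapshot(n);pickle.dump(s,open(f'{n}0.pkl','wb'))
    im=cv2.cvtColor(s['img'],cv2.COLOR_RGB2BGR);cv2.imwrite(f'pics/{n}0.png',cv2.resize(im,(784,588),interpolation=cv2.INTER_CUBIC))
    print(n,s['K'].round(1).tolist(),s['pose'].round(3).tolist())
E
```

```text
{'clock': 0.0, 'tool_pos': array([ 6.74516532e-01, -5.86195380e-05,  2.25629277e-01]), 'orientation': array([ 1.79907002e+02, -7.91807264e-03, -9.00098125e+01]), 'force': array([ 0.03447904, -0.19090201,  0.08654673]), 'opening': 0.0878828395732923}
scene [[397.7, 0.0, 287.0], [0.0, 397.7, 210.9], [0.0, 0.0, 1.0]] [[0.436, -0.694, 0.573, -0.015], [-0.9, -0.329, 0.287, -0.3], [-0.01, -0.641, -0.767, 0.858], [0.0, 0.0, 0.0, 1.0]]
side [[414.3, 0.0, 276.6], [0.0, 414.3, 212.9], [0.0, 0.0, 1.0]] [[-0.88, -0.258, 0.399, 0.176], [-0.475, 0.445, -0.76, 0.798], [0.018, -0.858, -0.514, 0.56], [0.0, 0.0, 0.0, 1.0]]
wrist [[313.2, 0.0, 277.6], [0.0, 313.2, 207.6], [0.0, 0.0, 1.0]] [[-1.0, 0.001, -0.001, 0.677], [0.0, 0.963, 0.268, -0.072], [0.002, 0.268, -0.963, 0.384], [0.0, 0.0, 0.0, 1.0]]
```

View pics/scene0.png

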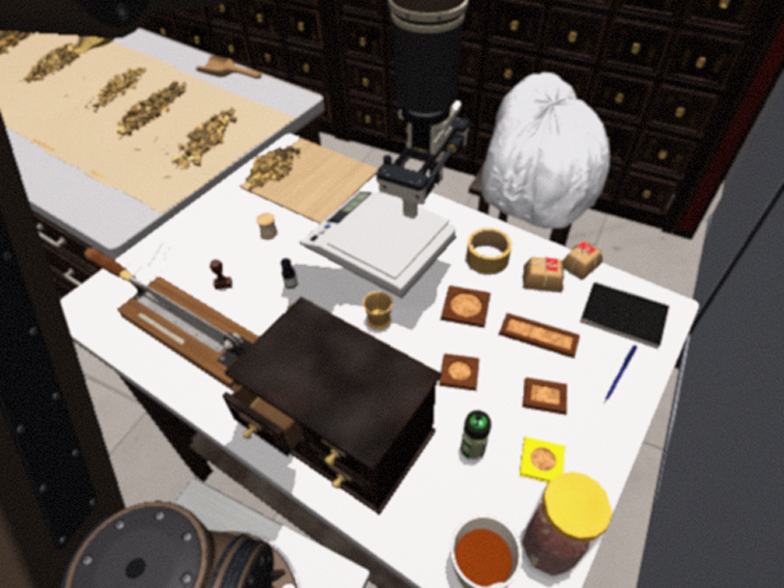

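View pics/side0.png

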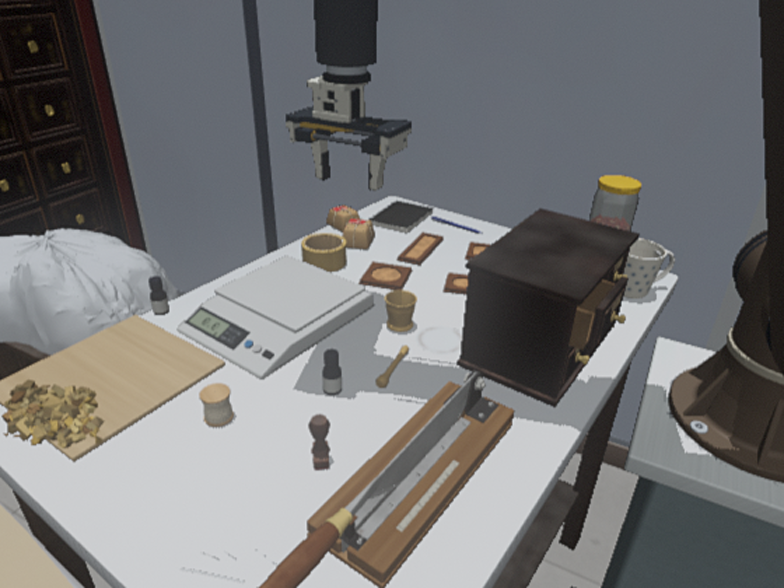

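View pics/wrist0.png

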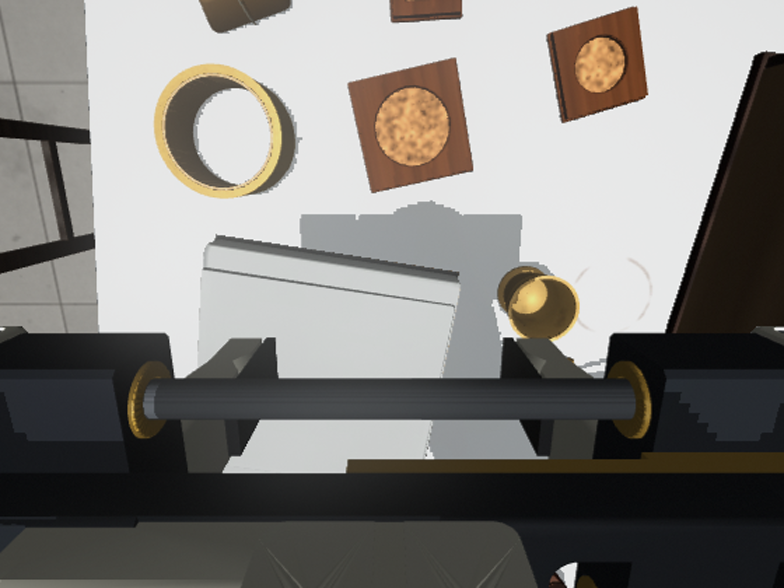

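Scene view: mortar (377,308), bottle (289,273), stamp (220,275), spool (265,225), tape (489,250). Dark holders are mortar (466,305), pestle (540,335), bottle (459,371) and stamp (545,395). In the side view the pestle is at (393,367).

Possible mix-ups: the green bottle (476,435), the fixed bottle behind the scale at side (158,297), and the yellow holder (543,459).

Next I'll make rough estimates of the positions and take close crops.

```bash
cat > h.py <<'E'
import numpy as np,pickle,cv2
def ray(s,u,v):
    P=s['pose'];d=P[:3,:3]@np.linalg.inv(s['K'])@[u,v,1];return P[:3,3],d/np.linalg.norm(d)
def atz(s,u,v,z):
    o,d=ray(s,u,v);return o+d*(z-o[2])/d[2]
def tri(*rs):
    A=0;b=0
    for o,d in rs:
        M=np.eye(3)-np.outer(d,d);A=A+M;b=b+M@o
    p=np.linalg.solve(A,b)
    return p,[np.linalg.norm((np.eye(3)-np.outer(d,d))@(p-o)) for o,d in rs]
def proj(s,p):
    P=s['pose'];q=s['K']@(P[:3,:3].T@(np.array(p)-P[:3,3]));return q[:2]/q[2]
def load(n): return pickle.load(open(n+'.pkl','rb'))
def crop(s,x0,y0,w,h,k,f):
    im=cv2.cvtColor(s['img'],cv2.COLOR_RGB2BGR)[y0:y0+h,x0:x0+w]
    im=cv2.resize(im,None,fx=k,fy=k,interpolation=cv2.INTER_CUBIC)
    for i in range(0,w,20): cv2.putText(im,str(x0+i),(i*k,8),0,.3,(0,0,255),1);cv2.line(im,(i*k,8),(i*k,14),(0,0,255),1)
    for i in range(0,h,20): cv2.putText(im,str(y0+i),(0,i*k+4),0,.3,(0,0,255),1)
    if f:cv2.imwrite('pics/'+f,im)
    return im
E
python3 - <<'E'
from h import *
sc=load('scene0');sd=load('side0')
for n,u,v,z in [('mortar',377,308,.03),('bottle',289,273,.035),('stamp',220,275,.03),('spool',265,225,.02),('mh',466,305,.01),('ph',540,335,.01),('bh',459,371,.01),('sh',545,395,.01),('tape',489,250,.024),('cabinet top nearL',232,374,.2),('green',476,435,.05)]:
    print(n,atz(sc,u/1.4,v/1.4,z).round(3))
for n,u,v,z in [('mortar',400,312,.03),('bottle',332,372,.035),('stamp',319,443,.03),('spool',216,405,.02),('pestleA',383,380,.008),('pestleB',403,353,.008)]:
    print(n,atz(sd,u/1.4,v/1.4,z).round(3))
# cabinet top corners: scene/side
for n,a,b in [('cab A',(439,378),(543,211)),('cab far',(302,303),(466,263)),]:
    print(n,tri(ray(sc,a[0]/1.4,a[1]/1.4),ray(sd,b[0]/1.4,b[1]/1.4)))
a=crop(sc,130,160,140,98,4,None)
b=crop(sd,210,200,105,140,4,None)
cv2.imwrite('pics/c1.png',a);cv2.imwrite('pics/c2.png',b)
crop(sc,300,190,125,115,5,'c3.png')
E
```

```text
mortar [0.555 0.038 0.03 ]
bottle [0.556 0.236 0.035]
stamp [0.495 0.362 0.03 ]
spool [0.664 0.373 0.02 ]
mh [ 0.65  -0.108  0.01 ]
ph [ 0.642 -0.259  0.01 ]
bh [ 0.504 -0.152  0.01 ]
sh [ 0.523 -0.304  0.01 ]
tape [ 0.798 -0.1    0.024]
cabinet top nearL [0.249 0.096 0.2  ]
green [ 0.383 -0.227  0.05 ]
mortar [0.546 0.044 0.03 ]
bottle [0.554 0.245 0.035]
stamp [0.494 0.368 0.03 ]
spool [0.663 0.369 0.02 ]
pestleA [0.496 0.195 0.008]
pestleB [0.501 0.12  0.008]
cab A (array([ 0.3781414 , -0.16037277,  0.17823153]), [np.float64(0.00034142148625333947), np.float64(0.00034142148625344214)])
cab far (array([0.41727769, 0.09132247, 0.17641131]), [np.float64(0.003864496862049846), np.float64(0.003864496862049898)])
```

View pics/c1.png

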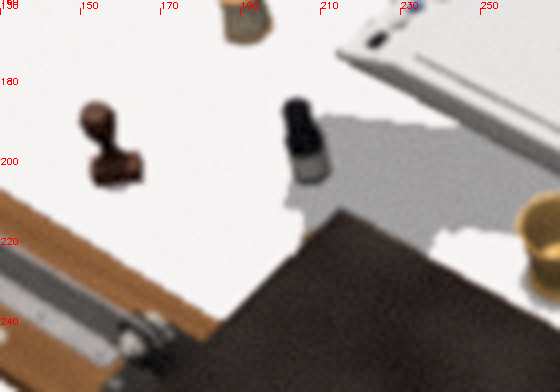

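View pics/c2.png

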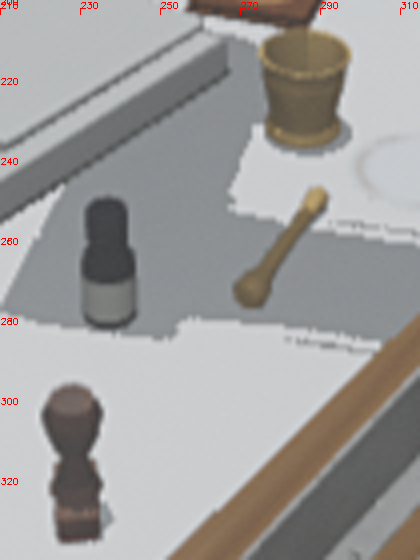

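View pics/c3.png

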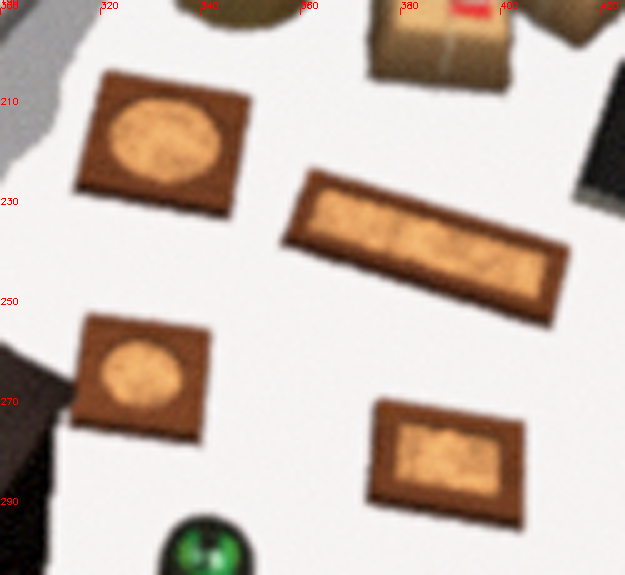

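The crops confirm the choices: the bottle with the white label is beside the scale at scene (206,195), and the stamp at (156,195). The pestle lies between the bottle and the cabinet at side (280,263). The four dark holders are clear in the last crop. Now I'll look with the wrist camera.

The rows are not in the units I measure in: shifts go in shares of 100 cm and turns go in shares of 180 degrees. I convert before sending: -25 cm is -0.25, 12.5 cm is 0.125.

Emit:
send_rows --plan '[[[-0.25, 0.125, 0, 0, 0, 0], [-0.25, 0.125, 0, 0, 0, 0], [-0.25, 0.125, 0, 0, 0, 0], [-0.25, 0.125, 0, 0, 0, 0], [-0.25, 0.125, 0, 0, 0, 0], [-0.25, 0.125, 0, 0, 0, 0], [-0.25, 0.125, 0, 0, 0, 0], [-0.25, 0.125, 0, 0, 0, 0]]]' --fingers 1

```text
clock: 0.82
tool_pos: [0.5478, 0.2542, 0.2265]
orientation: [180.0, 0.0, -89.8]
force: [0.7, -0.3, -0.6]
opening: 0.0875
gripper_force: 0.0
```

```bash
cat > snap.py <<'E'
import sys
from plant import ctrl
from h import *
n=sys.argv[1];s=ctrl.snapshot("wrist");pickle.dump(s,open(n+'.pkl','wb'))
o=ctrl.get_obs();print(o['clock'],o['tool_pos'].round(4),o['orientation'].round(1),o['joint_pos'].round(0))
cv2.imwrite(f'pics/{n}.png',cv2.resize(cv2.cvtColor(s['img'],cv2.COLOR_RGB2BGR)[:300],None,fx=1.4,fy=1.4,interpolation=cv2.INTER_CUBIC))
E
python3 snap.py w1
```

```text
0.8667 [0.5486 0.2525 0.2265] [180.    0.  -89.8] [ 43.  14.  -9.  -0. -67. -43.]
```

To row units: -15 cm is -0.15, 5 cm is 0.05.

Emit:
send_rows --plan '[[[-0.15, 0.05, 0, 0, 0, 0], [-0.15, 0.05, 0, 0, 0, 0], [-0.15, 0.05, 0, 0, 0, 0], [-0.15, 0.05, 0, 0, 0, 0], [-0.15, 0.05, 0, 0, 0, 0], [-0.15, 0.05, 0, 0, 0, 0]]]'

```text
clock: 1.37
tool_pos: [0.4996, 0.4009, 0.2257]
orientation: [180.0, -0.1, -89.9]
force: [0.1, -1.1, -0.2]
opening: 0.0879
gripper_force: 0.0
```

```bash
python3 snap.py w2
```

```text
1.4167 [0.5    0.3998 0.2259] [ 1.8e+02 -1.0e-01 -9.0e+01] [ 56.  17.  -4.   0. -69. -56.]
```

View pics/w1.png

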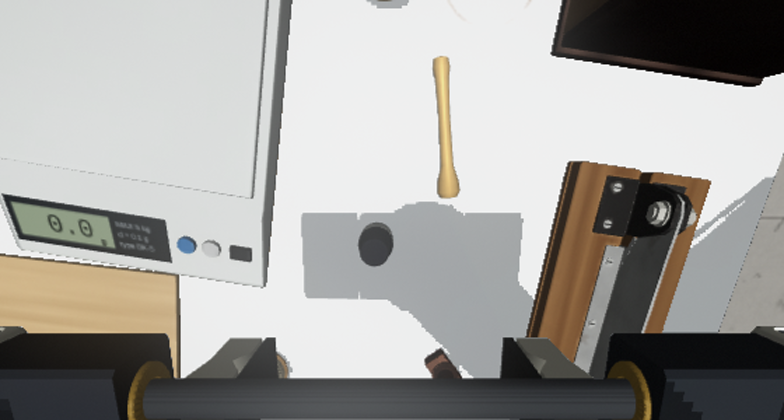

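View pics/w2.png

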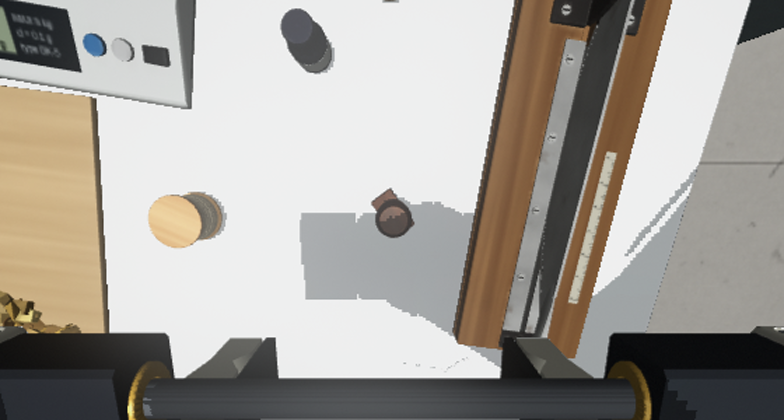

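w1 shows the bottle at (375,245), the pestle from (441,60) to (448,192), and the cutter clear to the right of it. w2 shows the stamp handle at (393,217) with its foot turned, the bottle cap at (297,27), and the spool at (178,220). I'll enlarge the stamp, bottle and pestle in one montage.

```bash
python3 - <<'E'
from h import *
a=load('w1');b=load('w2');w=load('wrist0')
t=[crop(b,255,125,50,50,5,None),crop(b,190,0,60,60,5,None)[:250,:],crop(a,285,240,60,32,4,None)]
im=np.full((570,800,3),255,np.uint8)
im[:250,:250]=t[0];im[:250,250:550]=t[1];im[:128,555:795]=t[2]
u=crop(a,245,140,50,50,5,None);im[255:505,:250]=u
v=crop(a,290,30,50,120,2,None);im[255:495,260:360]=v
z=crop(w,235,30,220,120,2,None);im[255:495,360:800]=z
cv2.imwrite('pics/m1.png',im)
E
```

```text
(no output)
```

View pics/m1.png

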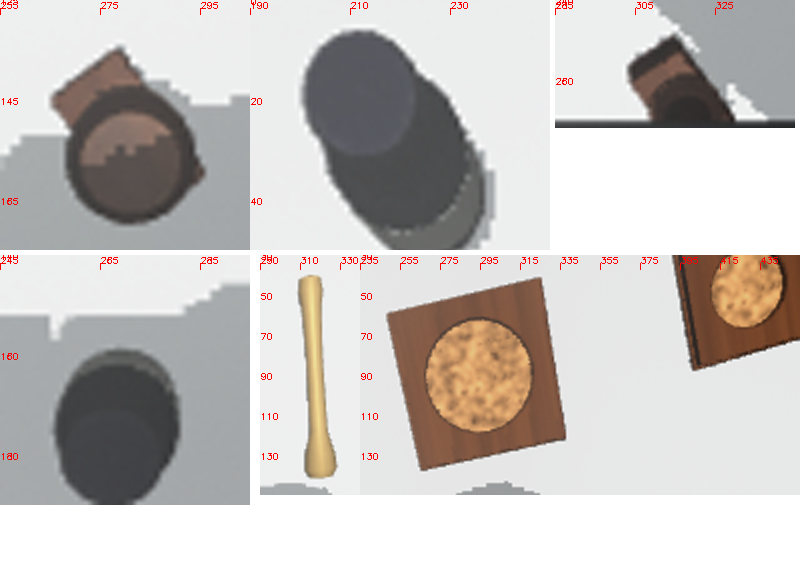

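```bash
python3 - <<'E'
from h import *
sc=load('scene0');sd=load('side0');w0=load('wrist0');w1=load('w1');w2=load('w2')
def show(n,z,*a):
    p,e=tri(*[ray(s,*q) for s,q in a]);print(n,'tri',p.round(4),np.round(e,4),'| at z',z,[atz(s,*q,z)[:2].round(4).tolist() for s,q in a])
show('stamp top',.07,(w2,(281.2,155.6)),(sd,(228.8,300)),(sc,(154.3,186.5)))
show('bottle cap',.069,(w1,(267.6,180.2)),(w2,(211.6,18.4)),(sd,(236.5,250.8)),(sc,(204.3,185.5)))
show('mortar rim',.055,(w0,(388.6,218.6)),(sd,(286.3,212)),(sc,(270,212)))
show('pestle narrow',.01,(w1,(315,41)),(sd,(289,248.5)))
show('pestle thick',.01,(w1,(320,141)),(sd,(272.5,272.5)))
for n,w in [('mh',[(387,313),(541,277),(566,438),(421,470)])]:
    q=[((x-360)/2+235,(y-255)/2+30) for x,y in w];P=[atz(w0,*p,.01) for p in q];print(n,np.mean(P,0).round(4),[np.linalg.norm(P[i]-P[i-1]).round(3) for i in range(4)])
print('mh recess',atz(w0,294.5,90,.007))
P=[atz(w0,x/1.4,y/1.4,.01) for x,y in [(552,36),(637,8),(647,94),(566,120)]];print('bh',np.mean(P,0).round(4),[np.linalg.norm(P[i]-P[i-1]).round(3) for i in range(4)])
for n,w in [('mh',[(108,70),(250,96),(231,212),(78,187)]),('bh',[(88,314),(210,330),(203,437),(72,423)]),('sh',[(376,400),(524,424),(522,521),(368,496)]),('ph',[(312,170),(568,246),(553,320),(284,240)])]:
    P=[atz(sc,x/5+300,y/5+190,.01) for x,y in w];v=P[1]-P[0]+P[2]-P[3];print(n,'scene',np.mean(P,0).round(4),[np.linalg.norm(P[i]-P[i-1]).round(3) for i in range(4)],'edge01 deg',np.degrees(np.arctan2(v[1],v[0])).round(1))
a,b=atz(w1,315,41,.01),atz(w1,320,141,.01);v=a-b;print('pestle dir',np.degrees(np.arctan2(v[1],v[0])),np.linalg.norm(v))
a,b=atz(w2,265.2,144.8,.012),atz(w2,279.4,134.4,.012);v=a-b;print('stamp x dir',np.degrees(np.arctan2(v[1],v[0])),np.linalg.norm(v))
E
```

```text
stamp top tri [0.4968 0.3626 0.0654] [0.001  0.0036 0.0027] | at z 0.07 [[0.4979, 0.3623], [0.4897, 0.3676], [0.497, 0.3602]]
bottle cap tri [0.5598 0.2402 0.0676] [0.0013 0.0012 0.0023 0.0008] | at z 0.069 [[0.56, 0.2412], [0.5608, 0.2407], [0.5562, 0.2416], [0.5595, 0.2389]]
mortar rim tri [0.5545 0.034  0.057 ] [0.0023 0.0051 0.006 ] | at z 0.055 [[0.5538, 0.0322], [0.5497, 0.036], [0.5629, 0.0385]]
pestle narrow tri [0.5091 0.0975 0.0013] [0.0002 0.0002] | at z 0.01 [[0.5099, 0.0993], [0.504, 0.1085]]
pestle thick tri [0.4976 0.2038 0.0103] [0.003 0.003] | at z 0.01 [[0.5002, 0.2054], [0.4954, 0.2016]]
mh [ 0.6573 -0.104   0.01  ] [np.float64(0.086), np.float64(0.086), np.float64(0.086), np.float64(0.086)]
mh recess [ 0.65704391 -0.10537494  0.007     ]
bh [ 0.5119 -0.1492  0.01  ] [np.float64(0.062), np.float64(0.065), np.float64(0.062), np.float64(0.065)]
mh scene [ 0.6506 -0.1089  0.01  ] [np.float64(0.085), np.float64(0.08), np.float64(0.082), np.float64(0.082)] edge01 deg -77.4
bh scene [ 0.5054 -0.1538  0.01  ] [np.float64(0.065), np.float64(0.062), np.float64(0.063), np.float64(0.064)] edge01 deg -72.5
sh scene [ 0.5241 -0.3039  0.01  ] [np.float64(0.054), np.float64(0.072), np.float64(0.054), np.float64(0.072)] edge01 deg -75.3
ph scene [ 0.6444 -0.2576  0.01  ] [np.float64(0.051), np.float64(0.137), np.float64(0.049), np.float64(0.14)] edge01 deg -85.8
pestle dir -84.77509750889504 0.10653134024152183
stamp x dir 35.6470592734199 0.020384293267406376
```

Wrist and fixed views agree to a few mm, and the wrist views agree with each other to 1 mm. The measured tops (66–68 mm) fit the stamp and bottle, and the rim at 57 mm fits the mortar. The stamp goes first: TCP to (0.498, 0.362, 0.033).

To row units: 19.3 cm is 0.193, 3.75 cm is 0.0375.

Emit:
send_rows --plan '[[[0.0375, 0.002, 0.01, 0, 0, 0], [0.0375, 0.002, 0.045, 0, 0, 0], [0.0375, 0.002, 0.085, 0, 0, 0], [0.0375, 0.002, 0.12, 0, 0, 0], [0.0375, 0.002, 0.15, 0, 0, 0], [0.0375, 0.002, 0.175, 0, 0, 0], [0.0375, 0.002, 0.193, 0, 0, 0], [0.0375, 0.002, 0.193, 0, 0, 0]]]' --fingers 0.7

```text
clock: 2.08
tool_pos: [0.4968, 0.3586, 0.0295]
orientation: [179.7, -0.3, -90.2]
force: [-0.8, -1.0, 0.1]
opening: 0.0615
gripper_force: 0.0
```

Emit:
send_rows --plan '[[[0, 0, 0, 0, 0, 0], [0, 0, 0, 0, 0, 0], [0, 0, 0, 0, 0, 0], [0, 0, 0, 0, 0, 0], [0, 0, 0, 0, 0, 0], [0, 0, 0, 0, 0, 0], [0, 0, 0, 0, 0, 0]]]' --fingers 0

```text
clock: 2.67
tool_pos: [0.4982, 0.3629, 0.0343]
orientation: [-180.0, 0.1, -90.0]
force: [-0.5, 0.3, 3.6]
opening: 0.0242
gripper_force: 30.0
```

To row units: -19 cm is -0.19, -17 cm is -0.17.

Emit:
send_rows --plan '[[[0, 0, -0.02, 0, 0, 0], [0, 0, -0.05, 0, 0, 0], [0, 0, -0.09, 0, 0, 0], [0, 0, -0.13, 0, 0, 0], [0, 0, -0.17, 0, 0, 0], [0.03, -0.005, -0.19, 0, 0, 0], [0.065, -0.01, -0.19, 0, 0, 0], [0.1, -0.015, -0.19, 0, 0, 0]]]'

```text
clock: 3.33
tool_pos: [0.5133, 0.2625, 0.2255]
orientation: [-179.9, 0.1, -89.9]
force: [0.7, -0.1, -1.9]
opening: 0.0243
gripper_force: 30.0
```

To row units: 32 cm is 0.32, 28 cm is 0.28.

Emit:
send_rows --plan '[[[0.04, 0, 0, 0, 0, 0], [0.08, 0, 0, 0, 0, 0], [0.12, 0, 0, 0, 0, 0], [0.16, 0, 0, 0, 0, 0], [0.2, 0, 0, 0, 0, 0], [0.24, -0.01, 0, 0, 0, 0], [0.28, -0.02, 0, 0, 0, 0], [0.32, -0.03, 0, 0, 0, 0]]]'

```text
clock: 4.0
tool_pos: [0.5428, -0.0593, 0.2241]
orientation: [-179.9, 0.0, -90.0]
force: [0.8, 0.3, -0.4]
opening: 0.0239
gripper_force: 30.0
```

To row units: 15 cm is 0.15, 14 cm is 0.14.

Emit:
send_rows --plan '[[[0.04, -0.01, 0, 0, 0, 0], [0.08, -0.02, 0, 0, 0, 0], [0.11, -0.03, 0, 0, 0, 0], [0.14, -0.03, 0, 0, 0, 0], [0.15, -0.03, 0, 0, 0, 0], [0.15, -0.03, 0, 0, 0, 0], [0.15, -0.03, 0, 0, 0, 0]]]'

```text
clock: 4.58
tool_pos: [0.5725, -0.2077, 0.2232]
orientation: [180.0, 0.0, -90.1]
force: [-1.0, 0.5, -0.0]
opening: 0.024
gripper_force: 30.0
```

```bash
python3 snap.py w3
```

```text
4.6333 [ 0.5727 -0.2071  0.2234] [180.   0. -90.] [ -2.  15.  -8.  -0. -67.   2.]
```

View pics/w3.png

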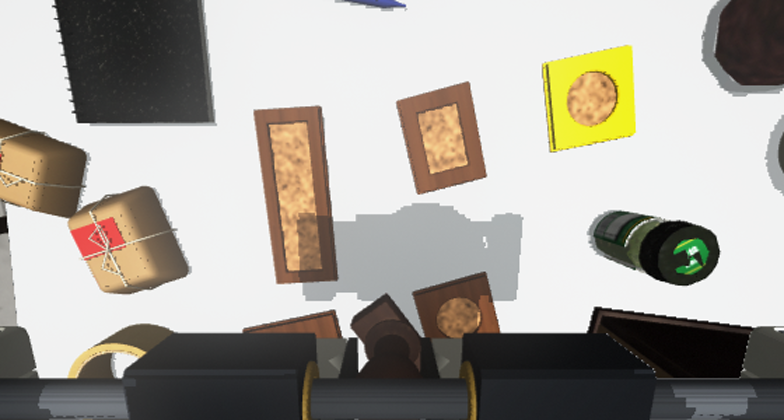

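```bash
cat > hold.py <<'E'
from h import *
def quad(s,box):
    x0,y0,x1,y1=[int(v/1.4) for v in box]
    hsv=cv2.cvtColor(s['img'],cv2.COLOR_RGB2HSV)[y0:y1,x0:x1]
    m=((hsv[...,1]>70)&(hsv[...,2]>30)).astype(np.uint8)
    c=max(cv2.findContours(m,cv2.RETR_EXTERNAL,cv2.CHAIN_APPROX_NONE)[0],key=cv2.contourArea)
    q=cv2.boxPoints(cv2.minAreaRect(c))+[x0,y0]
    mc=m*((hsv[...,2]>150)&(hsv[...,0]<25)).astype(np.uint8)
    mc=cv2.morphologyEx(mc,cv2.MORPH_CLOSE,np.ones((5,5)));c2=max(cv2.findContours(mc,cv2.RETR_EXTERNAL,cv2.CHAIN_APPROX_NONE)[0],key=cv2.contourArea)
    r=cv2.boxPoints(cv2.minAreaRect(c2))+[x0,y0]
    for t,q,z in(('block',q,.009),('cork',r,.007)):
        P=[atz(s,*p,z) for p in q];L=[np.linalg.norm(P[i+1]-P[i]) for i in(0,1)];k=int(L[1]>L[0]);v=P[k+1]-P[k]
        print(t,np.mean(P,0).round(4),np.round(L,3),'long dir',(np.degrees(np.arctan2(v[1],v[0]))%180).round(1))
E
python3 - <<'E'
from hold import *
s=load('w3')
print('sh');quad(s,(385,70,500,205))
print('ph');quad(s,(240,95,350,295))
sc=load('scene0')
E
```

```text
sh
block [ 0.5307 -0.3028  0.009 ] [0.058 0.075] long dir 106.6
cork [ 0.537  -0.3015  0.007 ] [0.045 0.073] long dir 106.7
ph
block [ 0.6516 -0.2554  0.009 ] [0.053 0.143] long dir 93.7
cork [ 0.6512 -0.2619  0.007 ] [0.033 0.132] long dir 96.2
```

The stamp holder is at (0.530, −0.303), with its long axis at 106°. I'll turn by −19° and set the stamp down.

To row units: 15 cm is 0.15, 9.6 cm is 0.096, 19.3 degrees is 0.1072.

Emit:
send_rows --plan '[[[0.04, 0.018, 0, 0, 0, 0.0333], [0.08, 0.036, 0.02, 0, 0, 0.0667], [0.096, 0.043, 0.05, 0, 0, 0.1], [0.096, 0.043, 0.085, 0, 0, 0.1072], [0.096, 0.043, 0.12, 0, 0, 0.1072], [0.096, 0.043, 0.14, 0, 0, 0.1072], [0.096, 0.043, 0.15, 0, 0, 0.1072], [0.096, 0.043, 0.15, 0, 0, 0.1072]]]'

```text
clock: 5.3
tool_pos: [0.529, -0.302, 0.0716]
orientation: [179.8, -0.0, -109.2]
force: [-0.1, 0.3, 0.0]
opening: 0.0239
gripper_force: 30.0
```

```bash
python3 - <<'E'
from plant import ctrl
from h import *
o=ctrl.get_obs();print(o['tool_pos'].round(4),o['orientation'].round(1))
s=ctrl.snapshot("wrist");d=ctrl.snapshot("scene")
a=crop(s,180,100,200,190,3,None)[:570];b=crop(d,350,230,70,80,2,None)
im=np.full((570,800,3),255,np.uint8);im[:,:600]=a;im[:160,605:745]=b
cv2.imwrite('pics/m2.png',im)
E
```

```text
[ 0.529  -0.302   0.0716] [ 179.8   -0.  -109.2]
```

View pics/m2.png

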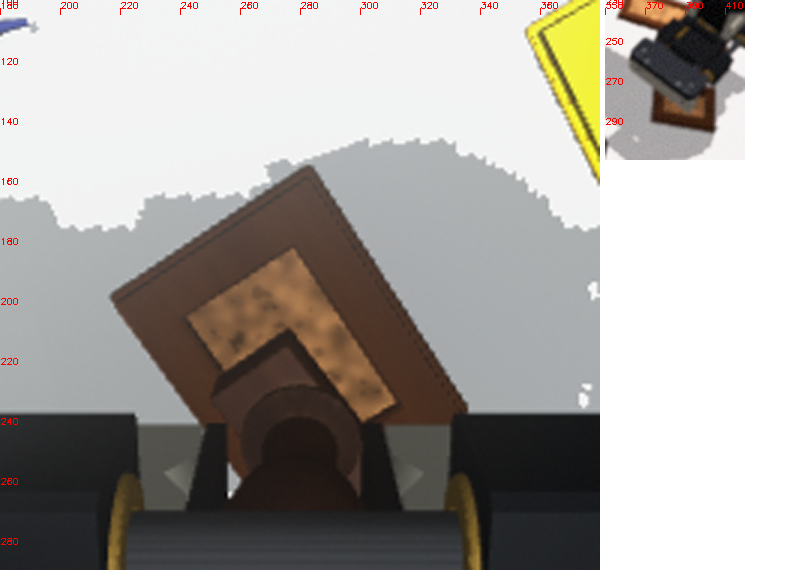

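```bash
python3 - <<'E'
from plant import ctrl
from h import *
s=ctrl.snapshot("wrist")
f=lambda x,y,z:atz(s,x/3+180,y/3+100,z)[:2]
l,t,r=f(187,318,.008),f(293,248,.008),f(398,403,.008)
print('recess centre',(l+r)/2,np.linalg.norm(t-l),np.linalg.norm(r-t))
v=(r-t)/np.linalg.norm(r-t);u=(l-t)/np.linalg.norm(l-t)
a,b=f(212,392,.0375),f(290,330,.0375);print('foot edge',a,b,np.linalg.norm(a-b)); print('foot centre',(a+b)/2+.018*v, 'angle diff',np.degrees(np.arccos((a-b)@u/np.linalg.norm(a-b))))
E
```

```text
recess centre [ 0.53310763 -0.30235277] 0.031750692850627156 0.04825981016162089
foot edge [ 0.54941951 -0.31048846] [ 0.52843679 -0.31827974] 0.022382554164582198
foot centre [ 0.53441878 -0.29695809] angle diff 5.720558311982708
```

The recess measures 31.8 × 48.3 mm, which matches the stamp holder, and the foot is lined up with it. After a small correction I'll lower and release.

To row units: 3.1 cm is 0.031, -0.25 cm is -0.0025.

Emit:
send_rows --plan '[[[0.001, -0.0025, 0.01, 0, 0, 0], [0.001, -0.0025, 0.02, 0, 0, 0], [0.001, -0.0025, 0.026, 0, 0, 0], [0.001, -0.0025, 0.03, 0, 0, 0], [0.001, -0.0025, 0.031, 0, 0, 0], [0.001, -0.0025, 0.031, 0, 0, 0]]]'

```text
clock: 5.95
tool_pos: [0.5316, -0.3053, 0.042]
orientation: [179.9, -0.0, -109.3]
force: [-0.1, 0.2, -0.6]
opening: 0.0244
gripper_force: 30.0
```

Emit:
send_rows --plan '[[[0, 0, 0, 0, 0, 0], [0, 0, 0, 0, 0, 0], [0, 0, 0, 0, 0, 0], [0, 0, 0, 0, 0, 0]]]' --fingers 0.6

```text
clock: 6.28
tool_pos: [0.5323, -0.3054, 0.043]
orientation: [-180.0, 0.0, -109.3]
force: [-0.1, 0.6, 0.2]
opening: 0.0454
gripper_force: 0.0
```

To row units: -18 cm is -0.18, -16 cm is -0.16.

Emit:
send_rows --plan '[[[0, 0, -0.02, 0, 0, 0], [0, 0, -0.06, 0, 0, 0], [0, 0, -0.1, 0, 0, 0], [0, 0, -0.14, 0, 0, 0], [0, 0, -0.16, 0, 0, 0], [0, 0, -0.18, 0, 0, 0], [0, 0, -0.18, 0, 0, 0]]]'

```text
clock: 6.87
tool_pos: [0.534, -0.3063, 0.2281]
orientation: [-179.5, -0.0, -109.3]
force: [1.1, 0.2, -0.1]
opening: 0.0525
gripper_force: 0.0
```

```bash
python3 - <<'E'
from plant import ctrl
from h import *
o=ctrl.get_obs();print(o['tool_pos'].round(4),o['orientation'].round(1))
s=ctrl.snapshot("scene");d=ctrl.snapshot("side");w=ctrl.snapshot("wrist")
pickle.dump(s,open('s1.pkl','wb'));pickle.dump(w,open('w4.pkl','wb'))
im=np.full((400,800,3),255,np.uint8);im[:400,:350]=crop(s,350,220,70,80,5,None);im[:400,360:800]=crop(w,170,100,220,200,2,None)
cv2.imwrite('pics/m3.png',im)
E
```

```text
[ 0.534  -0.3063  0.2281] [-179.5   -0.  -109.3]
```

View pics/m3.png

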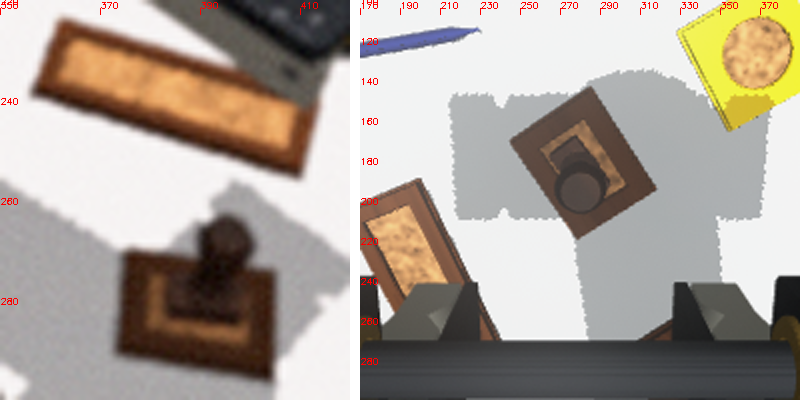

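```bash
python3 - <<'E'
from h import *
s=load('w4')
f=lambda x,y,z:atz(s,(x-360)/2+170,y/2+100,z)[:2]
l,t,r=f(541,156,.009),f(584,120,.009),f(627,185,.009)
B=[f(x,y,.01) for x,y in [(510,138),(590,87),(656,187),(577,239)]]
print('block c',np.mean(B,0),'recess c',(l+r)/2,np.linalg.norm(t-l),np.linalg.norm(r-t))
v=(B[2]-B[1]);v/=np.linalg.norm(v)
a,b=f(550,156,.022),f(573,137,.022);print('foot c',(a+b)/2+.018*v,np.linalg.norm(a-b),'top',f(581,187,.076))
sc=load('s1');print([atz(sc,x/5+350,y/5+220,z)[:2] for x,y,z in [(196,312,.01),(226,235,.076)]])
B=[atz(sc,x/5+350,y/5+220,.01)[:2] for x,y in [(123,250),(275,270),(273,380),(116,352)]];print(np.mean(B,0))
E
```

```text
block c [ 0.5298922  -0.30413674] recess c [ 0.53082064 -0.3000459 ] 0.03369906112496736 0.047516943294792224
foot c [ 0.53332601 -0.30297103] 0.01739477604888719 top [ 0.53138055 -0.30581733]
[array([ 0.52240735, -0.30383429]), array([ 0.52519648, -0.30443658])]
[ 0.52253704 -0.30400468]
```

The stamp stands upright in its recess, about 4 mm off centre, with cork visible on the sides. The bottle is next, with the gripper turned to yaw 180 so its body stays clear of the scale and cabinet.

```bash
cat > d.py <<'E'
import sys
from plant import ctrl
import numpy as np
x,y,z,yaw=map(float,sys.argv[1:5]);o=ctrl.get_obs();p=o['tool_pos'];w=np.radians(o['orientation'][2])
d=np.array([x,y,z])-p;c,s=np.cos(w),np.sin(w)
print('pos',p.round(4),o['orientation'].round(1),'-> tool cm',(100*np.array([d@[c,s,0],d@[s,-c,0],-d[2]])).round(2),'turn',((o['orientation'][2]-yaw+180)%360-180).round(1))
E
python3 d.py .5605 .241 .2 180
```

```text
pos [ 0.5318 -0.3051  0.2224] [-180.     0.  -109.3] -> tool cm [-52.49  15.35   2.24] turn 70.7
```

To row units: -30.4 cm is -0.304, -26.5 cm is -0.265, 56 degrees is 0.3111.

Emit:
send_rows --plan '[[[-0.035, 0.01, 0, 0, 0, 0.0389], [-0.07, 0.02, 0, 0, 0, 0.0778], [-0.109, 0.032, 0, 0, 0, 0.1167], [-0.148, 0.043, 0, 0, 0, 0.1556], [-0.187, 0.055, 0, 0, 0, 0.1944], [-0.226, 0.066, 0, 0, 0, 0.2333], [-0.265, 0.077, 0, 0, 0, 0.2722], [-0.304, 0.089, 0, 0, 0, 0.3111]]]' --fingers 0.8

```text
clock: 7.68
tool_pos: [0.547, -0.006, 0.2213]
orientation: [180.0, -0.1, -162.3]
force: [2.0, 0.6, 0.1]
opening: 0.0699
gripper_force: 0.0
```

```bash
python3 d.py .5605 .241 .1 180
```

```text
pos [ 0.547  -0.006   0.2213] [ 1.800e+02 -1.000e-01 -1.623e+02] -> tool cm [-8.79 23.12 12.13] turn 17.7
```

To row units: 21.9 cm is 0.219, 19.3 cm is 0.193, 14.7 degrees is 0.0817.

Emit:
send_rows --plan '[[[-0.013, 0.039, 0, 0, 0, 0.0389], [-0.025, 0.078, 0, 0, 0, 0.0778], [-0.038, 0.117, 0.02, 0, 0, 0.0817], [-0.05, 0.156, 0.04, 0, 0, 0.0817], [-0.062, 0.193, 0.06, 0, 0, 0.0817], [-0.07, 0.219, 0.08, 0, 0, 0.0817], [-0.07, 0.219, 0.09, 0, 0, 0.0817], [-0.07, 0.219, 0.09, 0, 0, 0.0817]]]'

```text
clock: 8.35
tool_pos: [0.544, 0.2231, 0.1276]
orientation: [-179.8, -0.4, -176.5]
force: [-0.4, -1.0, -0.6]
opening: 0.0703
gripper_force: 0.0
```

```bash
python3 d.py .5605 .241 .018 180
```

```text
pos [0.544  0.2231 0.1276] [-179.8   -0.4 -176.5] -> tool cm [-1.76  1.69 10.96] turn 3.5
```

Emit:
send_rows --plan '[[[0, 0, 0, 0, 0, 0], [0, 0, 0, 0, 0, 0], [0, 0, 0, 0, 0, 0]]]'

```text
clock: 8.6
tool_pos: [0.5472, 0.2215, 0.1335]
orientation: [180.0, 0.1, -176.7]
force: [-0.4, 0.2, -0.6]
opening: 0.07
gripper_force: 0.0
```

```bash
python3 d.py .5605 .241 .018 180
```

```text
pos [0.5472 0.2215 0.1335] [ 1.800e+02  1.000e-01 -1.767e+02] -> tool cm [-1.44  1.87 11.55] turn 3.3
```

To row units: 11.5 cm is 0.115, 11 cm is 0.11, 3.3 degrees is 0.0183.

Emit:
send_rows --plan '[[[-0.0145, 0.0185, 0.01, 0, 0, 0.0183], [-0.0145, 0.0185, 0.04, 0, 0, 0.0183], [-0.0145, 0.0185, 0.07, 0, 0, 0.0183], [-0.0145, 0.0185, 0.095, 0, 0, 0.0183], [-0.0145, 0.0185, 0.11, 0, 0, 0.0183], [-0.0145, 0.0185, 0.115, 0, 0, 0.0183], [-0.0145, 0.0185, 0.115, 0, 0, 0.0183], [-0.0145, 0.0185, 0.115, 0, 0, 0.0183]]]'

```text
clock: 9.27
tool_pos: [0.561, 0.2415, 0.0189]
orientation: [179.9, 0.1, 180.0]
force: [0.3, 0.0, 0.5]
opening: 0.0702
gripper_force: 0.0
```

Emit:
send_rows --plan '[[[0, 0, 0, 0, 0, 0], [0, 0, 0, 0, 0, 0], [0, 0, 0, 0, 0, 0], [0, 0, 0, 0, 0, 0], [0, 0, 0, 0, 0, 0], [0, 0, 0, 0, 0, 0], [0, 0, 0, 0, 0, 0]]]' --fingers 0

```text
clock: 9.85
tool_pos: [0.56, 0.2416, 0.0176]
orientation: [-180.0, 0.0, -180.0]
force: [0.3, -0.7, 1.6]
opening: 0.0287
gripper_force: 0.5
```

To row units: -13 cm is -0.13, -11 cm is -0.11.

Emit:
send_rows --plan '[[[0, 0, 0, 0, 0, 0], [0, 0, 0, 0, 0, 0], [0, 0, -0.01, 0, 0, 0], [0, 0, -0.04, 0, 0, 0], [0, 0, -0.08, 0, 0, 0], [0, 0, -0.11, 0, 0, 0], [0, -0.02, -0.13, 0, 0, 0], [0, -0.05, -0.13, 0, 0, 0]]]'

```text
clock: 10.52
tool_pos: [0.5628, 0.1942, 0.1536]
orientation: [179.7, 0.5, -179.8]
force: [1.5, -0.5, 0.0]
opening: 0.0268
gripper_force: 30.0
```

Emit:
send_rows --plan '[[[0, -0.038, 0, 0, 0, 0], [0, -0.076, 0, 0, 0, 0], [0, -0.114, 0, 0, 0, 0], [0, -0.152, 0, 0, 0, 0], [0.005, -0.19, 0, 0, 0, 0], [0.01, -0.228, 0, 0, 0, 0], [0.02, -0.266, 0, 0, 0, 0], [0.03, -0.3, 0, 0, 0, 0]]]'

```text
clock: 11.18
tool_pos: [0.5295, -0.1104, 0.1483]
orientation: [-180.0, 0.0, -180.0]
force: [-0.6, -0.7, 0.0]
opening: 0.0271
gripper_force: 30.0
```

To row units: -2 cm is -0.02, 0.9 cm is 0.009.

Emit:
send_rows --plan '[[[0.009, -0.02, 0, 0, 0, 0], [0.009, -0.02, 0, 0, 0, 0], [0.009, -0.02, 0, 0, 0, 0], [0.009, -0.02, 0, 0, 0, 0]]]'

```text
clock: 11.52
tool_pos: [0.5214, -0.1284, 0.1481]
orientation: [180.0, 0.0, 180.0]
force: [0.6, 0.2, -0.3]
opening: 0.0266
gripper_force: 30.0
```

```bash
python3 d.py .5115 -.1495 .025 180; python3 snap.py w5
```

```text
pos [ 0.5214 -0.1284  0.1481] [180.   0. 180.] -> tool cm [ 0.99 -2.11 12.31] turn -0.0
11.5667 [ 0.5216 -0.1279  0.148 ] [ 180.    0. -180.] [  7.  11. -23.  -0. -55. -97.]
```

View pics/w5.png

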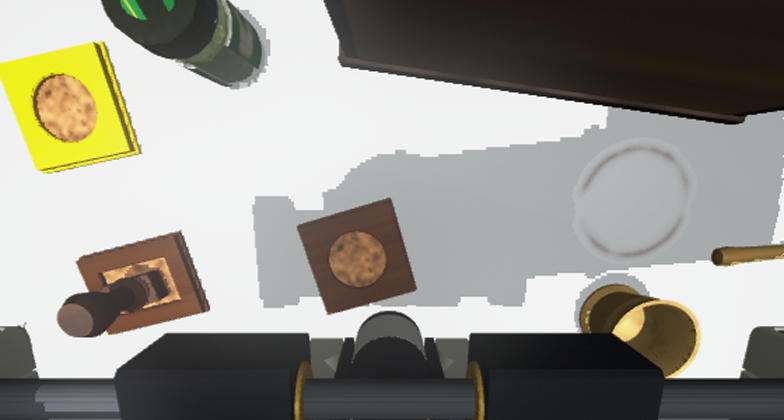

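The bottle is in the grip. The bottle holder's corners are (297,226), (389,198), (416,290), (328,314). The mortar rim is at about (656,337).

```bash
python3 - <<'E'
from h import *
s=load('w5');g=lambda p,z:atz(s,p[0]/1.4,p[1]/1.4,z)[:2]
B=[g(p,.01) for p in [(297,226),(389,198),(416,290),(328,314)]];print('bh',np.mean(B,0),[np.linalg.norm(B[i]-B[i-1]).round(3) for i in range(4)],'recess',g((357.5,259),.007))
print('mortar',g((656,337),.055),'pestle end',g((713,257),.01))
print('view bias stamp: ',np.mean([g(p,.01) for p in [(78,259),(180,233),(208,308),(105,335)]],0))
E
```

```text
bh [ 0.51085781 -0.14974555] [np.float64(0.065), np.float64(0.065), np.float64(0.066), np.float64(0.065)] recess [ 0.51191031 -0.15000097]
mortar [0.55098798 0.03588845] pestle end [0.50995822 0.09484689]
view bias stamp:  [ 0.52961894 -0.3005108 ]
```

Emit:
send_rows --plan '[[[0.0105, -0.022, 0.01, 0, 0, 0], [0.0105, -0.022, 0.04, 0, 0, 0], [0.0105, -0.022, 0.075, 0, 0, 0], [0.0105, -0.022, 0.1, 0, 0, 0], [0.0105, -0.022, 0.114, 0, 0, 0], [0.0105, -0.022, 0.12, 0, 0, 0], [0.0105, -0.022, 0.123, 0, 0, 0], [0.0105, -0.022, 0.123, 0, 0, 0]]]'

```text
clock: 12.23
tool_pos: [0.5113, -0.1498, 0.0246]
orientation: [-180.0, -0.0, -179.9]
force: [0.3, 0.3, -0.7]
opening: 0.027
gripper_force: 30.0
```

Emit:
send_rows --plan '[[[0, 0, 0, 0, 0, 0], [0, 0, 0, 0, 0, 0], [0, 0, 0, 0, 0, 0], [0, 0, 0, 0, 0, 0], [0, 0, 0, 0, 0, 0]]]' --fingers 0.6

```text
clock: 12.65
tool_pos: [0.511, -0.1504, 0.0252]
orientation: [180.0, 0.1, -180.0]
force: [0.5, -0.5, -0.5]
opening: 0.0513
gripper_force: 0.0
```

To row units: -14 cm is -0.14, -12 cm is -0.12.

Emit:
send_rows --plan '[[[0, 0, -0.01, 0, 0, 0], [0, 0, -0.04, 0, 0, 0], [0, 0, -0.08, 0, 0, 0], [0, 0, -0.12, 0, 0, 0], [-0.01, 0.04, -0.14, 0, 0, 0], [-0.01, 0.08, -0.14, 0, 0, 0], [-0.01, 0.1, -0.14, 0, 0, 0], [-0.01, 0.1, -0.14, 0, 0, 0]]]'

```text
clock: 13.32
tool_pos: [0.5212, -0.0473, 0.1664]
orientation: [179.9, 0.2, -179.8]
force: [0.5, 0.3, -1.2]
opening: 0.0528
gripper_force: 0.0
```

```bash
python3 d.py .553 .034 .15 -155;python3 - <<'E'
from plant import ctrl
from h import *
s=ctrl.snapshot("wrist");pickle.dump(s,open('w6.pkl','wb'))
im=crop(s,130,60,400,160,2,None);cv2.imwrite('pics/w6.png',im)
# dark bottle cap expected at
for z in(.075,.056,.01): print(z,proj(s,(.511,-.150,z)).round(1))
x,y=proj(s,(.511,-.150,.075)).astype(int)
g=s['img'].max(2);print(x,y)
sub=(g[max(0,y-45):y+45,max(0,x-45):x+45]<75).astype(np.uint8)
n,l,st,c=cv2.connectedComponentsWithStats(sub)
print([(st[i].tolist(),(c[i]+[max(0,x-45),max(0,y-45)]).round(1).tolist()) for i in range(1,n) if st[i,4]>30])
E
```

```text
pos [ 0.5212 -0.0473  0.1664] [ 179.9    0.2 -179.8] -> tool cm [-3.2   8.12  1.64] turn -24.8
0.075 [152.2 195.7]
0.056 [160.5 190.6]
0.01 [176.7 180.8]
152 195
[([42, 23, 34, 34, 628], [168.8, 187.3]), ([0, 88, 71, 2, 84], [144.6, 238.8])]
```

The bottle is released, and the dark blob sits where an upright bottle should project. Now the mortar at (0.552, 0.034), gripped along y.

To row units: 8.1 cm is 0.081, -3.1 cm is -0.031.

Emit:
send_rows --plan '[[[-0.012, 0.035, 0, 0, 0, 0], [-0.024, 0.07, 0, 0, 0, 0], [-0.031, 0.081, 0.02, 0, 0, 0], [-0.031, 0.081, 0.05, 0, 0, 0], [-0.031, 0.081, 0.06, 0, 0, 0], [-0.031, 0.081, 0.06, 0, 0, 0], [-0.031, 0.081, 0.06, 0, 0, 0]]]' --fingers 1

```text
clock: 13.95
tool_pos: [0.5514, 0.0296, 0.1048]
orientation: [-179.9, -0.1, 180.0]
force: [-0.3, 0.3, 0.9]
opening: 0.0869
gripper_force: 0.0
```

```bash
python3 d.py .552 .034 .030 180;python3 - <<'E'
from plant import ctrl
from h import *
for n in("scene","side"):
    s=ctrl.snapshot(n);
    hsv=cv2.cvtColor(s['img'],cv2.COLOR_RGB2HSV);x,y=proj(s,(.552,.034,.03)).astype(int)
    m=((hsv[...,1]>90)&(hsv[...,2]>60)).astype(np.uint8)[y-25:y+25,x-25:x+25]
    n_,l,st,c=cv2.connectedComponentsWithStats(m);print(n,(x,y),[(st[i].tolist()) for i in range(1,n_) if st[i,4]>60],'exp',[proj(s,(.552,.034,z)).round(1)-[x-25,y-25] for z in(0,.055)])
E
```

```text
pos [0.5514 0.0296 0.1048] [-1.799e+02 -1.000e-01  1.800e+02] -> tool cm [-0.06  0.44  7.48] turn -0.0
scene (np.int64(270), np.int64(221)) [[15, 13, 19, 26, 393]] exp [array([25.5, 32.3]), array([24.6, 19.5])]
side (np.int64(285), np.int64(220)) [[0, 0, 11, 7, 61]] exp [array([25.1, 35.6]), array([25.8, 16.4])]
```

Emit:
send_rows --plan '[[[0, 0.0045, 0.01, 0, 0, 0], [0, 0.0045, 0.03, 0, 0, 0], [0, 0.0045, 0.05, 0, 0, 0], [0, 0.0045, 0.065, 0, 0, 0], [0, 0.0045, 0.075, 0, 0, 0], [0, 0.0045, 0.075, 0, 0, 0], [0, 0.0045, 0.075, 0, 0, 0]]]'

```text
clock: 14.63
tool_pos: [0.5518, 0.0351, 0.0298]
orientation: [-180.0, -0.0, -180.0]
force: [0.1, 0.4, 0.1]
opening: 0.0877
gripper_force: 0.0
```

Emit:
send_rows --plan '[[[0, 0, 0, 0, 0, 0], [0, 0, 0, 0, 0, 0], [0, 0, 0, 0, 0, 0], [0, 0, 0, 0, 0, 0], [0, 0, 0, 0, 0, 0], [0, 0, 0, 0, 0, 0], [0, 0, 0, 0, 0, 0], [0, 0, 0, 0, 0, 0]]]' --fingers 0

```text
clock: 15.3
tool_pos: [0.5518, 0.0349, 0.0299]
orientation: [-180.0, 0.0, -180.0]
force: [-0.0, -2.0, 3.0]
opening: 0.053
gripper_force: 30.0
```

To row units: -12 cm is -0.12, -9 cm is -0.09.

Emit:
send_rows --plan '[[[0, 0, -0.01, 0, 0, 0], [0, 0, -0.03, 0, 0, 0], [0, 0, -0.06, 0, 0, 0], [0, 0, -0.09, 0, 0, 0], [0, 0, -0.12, 0, 0, 0], [0, 0, -0.12, 0, 0, 0], [-0.02, -0.027, -0.12, 0, 0, 0], [-0.04, -0.054, -0.12, 0, 0, 0]]]'

```text
clock: 15.97
tool_pos: [0.5916, -0.018, 0.1507]
orientation: [179.9, 0.1, -179.8]
force: [1.0, 1.6, -3.5]
opening: 0.0535
gripper_force: 30.0
```

To row units: -8.5 cm is -0.085, -7.8 cm is -0.078.

Emit:
send_rows --plan '[[[-0.02, -0.027, 0, 0, 0, 0], [-0.04, -0.054, 0, 0, 0, 0], [-0.06, -0.078, 0, 0, 0, 0], [-0.065, -0.085, 0, 0, 0, 0], [-0.065, -0.085, 0, 0, 0, 0], [-0.065, -0.085, 0, 0, 0, 0]]]'

```text
clock: 16.47
tool_pos: [0.6559, -0.1041, 0.1484]
orientation: [180.0, -0.1, 179.9]
force: [-0.2, 0.5, -3.7]
opening: 0.0531
gripper_force: 30.0
```

```bash
python3 d.py .657 -.1045 .037 180; python3 - <<'E'
from plant import ctrl
from h import *
s=ctrl.snapshot("wrist");pickle.dump(s,open('w7.pkl','wb'))
for p in [(.657,-.1045,.007),(.64,-.1045,.007)]:print(proj(s,p).round(0))
d=ctrl.snapshot("scene");pickle.dump(d,open('s7.pkl','wb'))
E
```

```text
pos [ 0.6559 -0.1041  0.1484] [ 1.800e+02 -1.000e-01  1.799e+02] -> tool cm [-0.11 -0.04 11.14] turn -0.1
[277. 196.]
[277. 179.]
```

To row units: 11.2 cm is 0.112, 10.9 cm is 0.109.

Emit:
send_rows --plan '[[[-0.001, 0, 0.01, 0, 0, 0], [-0.001, 0, 0.04, 0, 0, 0], [-0.001, 0, 0.07, 0, 0, 0], [-0.001, 0, 0.09, 0, 0, 0], [-0.001, 0, 0.104, 0, 0, 0], [-0.001, 0, 0.109, 0, 0, 0], [-0.001, 0, 0.112, 0, 0, 0], [-0.001, 0, 0.112, 0, 0, 0]]]'

```text
clock: 17.23
tool_pos: [0.6577, -0.1033, 0.0375]
orientation: [-180.0, -0.0, -179.9]
force: [-0.3, 0.6, -3.0]
opening: 0.0536
gripper_force: 30.0
```

Emit:
send_rows --plan '[[[0, 0, 0, 0, 0, 0], [0, 0, 0, 0, 0, 0], [0, 0, 0, 0, 0, 0], [0, 0, 0, 0, 0, 0], [0, 0, 0, 0, 0, 0]]]' --fingers 0.85

```text
clock: 17.65
tool_pos: [0.6582, -0.1039, 0.0385]
orientation: [180.0, 0.1, -180.0]
force: [-0.9, -0.3, -0.1]
opening: 0.074
gripper_force: 0.0
```

To row units: -19 cm is -0.19, -16 cm is -0.16.

Emit:
send_rows --plan '[[[0, 0, -0.01, 0, 0, 0], [0, 0, -0.04, 0, 0, 0], [0, 0, -0.08, 0, 0, 0], [0, 0, -0.12, 0, 0, 0], [0, 0, -0.16, 0, 0, 0], [0.02, 0.03, -0.19, 0, 0, 0], [0.04, 0.06, -0.19, 0, 0, 0], [0.06, 0.09, -0.19, 0, 0, 0]]]'

```text
clock: 18.32
tool_pos: [0.5981, -0.0132, 0.2313]
orientation: [179.9, 0.3, 179.9]
force: [-0.2, 1.4, -0.4]
opening: 0.0745
gripper_force: 0.0
```

```bash
python3 d.py .504 .152 .15 -85
```

```text
pos [ 0.5981 -0.0132  0.2313] [179.9   0.3 179.9] -> tool cm [ 9.42 16.51  8.13] turn -95.1
```

Mortar is in place. Next the pestle: turn to yaw −85 high up over (0.504, 0.160), gripping 9 mm beyond the middle to stay clear of the cabinet corner.

To row units: 16 cm is 0.16, 14 cm is 0.14, -56 degrees is -0.3111.

Emit:
send_rows --plan '[[[0.01, 0.02, 0, 0, 0, -0.0389], [0.02, 0.04, 0, 0, 0, -0.0778], [0.03, 0.06, 0, 0, 0, -0.1167], [0.04, 0.08, 0, 0, 0, -0.1556], [0.05, 0.1, 0, 0, 0, -0.1944], [0.06, 0.12, 0, 0, 0, -0.2333], [0.07, 0.14, 0, 0, 0, -0.2722], [0.08, 0.16, 0, 0, 0, -0.3111]]]' --fingers 0.6

```text
clock: 18.98
tool_pos: [0.517, 0.1469, 0.2287]
orientation: [-180.0, 0.1, -123.6]
force: [0.1, 0.0, -0.3]
opening: 0.0527
gripper_force: 0.0
```

To row units: -39 degrees is -0.2167.

Emit:
send_rows --plan '[[[0, 0, 0, 0, 0, -0.0389], [0, 0, 0, 0, 0, -0.0778], [0, 0, 0, 0, 0, -0.1167], [0, 0, 0, 0, 0, -0.1556], [0, 0, 0, 0, 0, -0.1944], [0, 0, 0, 0, 0, -0.2167], [0, 0, 0, 0, 0, -0.2167], [0, 0, 0, 0, 0, -0.2167]]]'

```text
clock: 19.65
tool_pos: [0.5176, 0.146, 0.2283]
orientation: [-180.0, 0.0, -85.1]
force: [1.0, -0.2, -0.2]
opening: 0.0525
gripper_force: 0.0
```

```bash
python3 d.py .504 .160 .10 -85; python3 - <<'E'
from plant import ctrl
from h import *
s=ctrl.snapshot("side")
hsv=cv2.cvtColor(s['img'],cv2.COLOR_RGB2HSV)
# pestle blob
x,y=proj(s,(.505,.152,.01)).astype(int);print(x,y)
m=((hsv[...,1]>85)&(hsv[...,2]>50)).astype(np.uint8)[y-30:y+30,x-30:x+30]
n,l,st,c=cv2.connectedComponentsWithStats(m)
for i in range(1,n):
    if st[i,4]>60: print(st[i]+[x-30,y-30,0,0,0],c[i]+[x-30,y-30],atz(s,*(c[i]+[x-30,y-30]),.01))
E
```

```text
pos [0.5176 0.146  0.2283] [-180.     0.   -85.1] -> tool cm [-1.51  1.24 12.83] turn -0.1
279 258
```

To row units: 18 cm is 0.18, 16 cm is 0.16.

Emit:
send_rows --plan '[[[-0.015, 0.0125, 0.02, 0, 0, 0], [-0.015, 0.0125, 0.06, 0, 0, 0], [-0.015, 0.0125, 0.1, 0, 0, 0], [-0.015, 0.0125, 0.135, 0, 0, 0], [-0.015, 0.0125, 0.16, 0, 0, 0], [-0.015, 0.0125, 0.18, 0, 0, 0], [-0.015, 0.0125, 0.18, 0, 0, 0], [-0.015, 0.0125, 0.18, 0, 0, 0]]]'

```text
clock: 20.37
tool_pos: [0.5035, 0.1596, 0.0472]
orientation: [179.9, -0.1, -85.0]
force: [0.4, 0.7, 0.6]
opening: 0.0526
gripper_force: 0.0
```

Emit:
send_rows --plan '[[[0, 0, 0.015, 0, 0, 0], [0, 0, 0.03, 0, 0, 0], [0, 0, 0.04, 0, 0, 0], [0, 0, 0.044, 0, 0, 0], [0, 0, 0.044, 0, 0, 0], [0, 0, 0.044, 0, 0, 0]]]'

```text
clock: 20.87
tool_pos: [0.5044, 0.1603, 0.0044]
orientation: [-179.9, 0.0, -85.0]
force: [0.1, -0.1, -0.6]
opening: 0.0527
gripper_force: 0.0
```

Emit:
send_rows --plan '[[[0, 0, 0, 0, 0, 0], [0, 0, 0, 0, 0, 0], [0, 0, 0, 0, 0, 0], [0, 0, 0, 0, 0, 0], [0, 0, 0, 0, 0, 0], [0, 0, 0, 0, 0, 0], [0, 0, 0, 0, 0, 0]]]' --fingers 0

```text
clock: 21.45
tool_pos: [0.5037, 0.1599, 0.0037]
orientation: [180.0, -0.0, -85.0]
force: [-2.0, 0.0, 2.5]
opening: 0.0189
gripper_force: 30.0
```

To row units: -17 cm is -0.17, -16 cm is -0.16.

Emit:
send_rows --plan '[[[0, 0, -0.01, 0, 0, 0], [0, 0, -0.03, 0, 0, 0], [0, 0, -0.06, 0, 0, 0], [0, 0, -0.09, 0, 0, 0], [0, 0, -0.125, 0, 0, 0], [0, 0, -0.16, 0, 0, 0], [0, 0, -0.17, 0, 0, 0], [0, 0, -0.17, 0, 0, 0]]]'

```text
clock: 22.12
tool_pos: [0.5055, 0.1609, 0.1778]
orientation: [-179.6, 0.2, -85.0]
force: [0.1, 0.5, -1.6]
opening: 0.0189
gripper_force: 30.0
```

```bash
python3 d.py .652 -.2465 .17 -86.5; python3 - <<'E'
from plant import ctrl
from h import *
s=ctrl.snapshot("wrist");pickle.dump(s,open('w8.pkl','wb'))
hsv=cv2.cvtColor(s['img'],cv2.COLOR_RGB2HSV)
m=((hsv[...,0]>12)&(hsv[...,0]<32)&(hsv[...,1]>90)&(hsv[...,2]>60)).astype(np.uint8);m[270:]=0
n,l,st,c=cv2.connectedComponentsWithStats(m)
for i in range(1,n):
    if st[i,4]>80: print(st[i],c[i].round(1))
E
```

```text
pos [0.5055 0.1609 0.1778] [-179.6    0.2  -85. ] -> tool cm [ 41.88 -11.01   0.78] turn 1.5
[ 265  145   27  125 2371] [278.  202.8]
[367 213  98  25 855] [399.2 228. ]
[430 231  47  39 737] [457.5 247.5]
```

```bash
python3 - <<'E'
from h import *
s=load('w8')
hsv=cv2.cvtColor(s['img'],cv2.COLOR_RGB2HSV)
m=((hsv[...,0]>8)&(hsv[...,0]<35)&(hsv[...,1]>70)&(hsv[...,2]>40))
for v in range(138,250,8):
    u=np.where(m[v,250:305])[0]+250
    print(v,u.min() if len(u) else None,u.max() if len(u) else None,atz(s,u.mean(),v,.183)[:2].round(4) if len(u) else '')
E
```

```text
138 None None 
146 267 289 [0.5125 0.1009]
154 266 290 [0.5122 0.1047]
162 265 290 [0.5121 0.1086]
170 267 289 [0.5115 0.1125]
178 268 288 [0.5111 0.1164]
186 268 288 [0.5108 0.1205]
194 269 287 [0.5104 0.1245]
202 269 287 [0.5101 0.1287]
210 269 287 [0.5097 0.1329]
218 270 286 [0.5093 0.1371]
226 270 286 [0.5089 0.1414]
234 270 286 [0.5085 0.1458]
242 270 286 [0.5082 0.1503]
```

The pestle hangs level and in line with the tool, its centre about 7 mm towards tool +x. Carry it over to the long holder.

To row units: 28.8 cm is 0.288, 25 cm is 0.25, 1 degrees is 0.0056.

Emit:
send_rows --plan '[[[0.025, -0.006, 0, 0, 0, 0.0056], [0.06, -0.016, 0, 0, 0, 0.0056], [0.098, -0.026, 0, 0, 0, 0.0056], [0.136, -0.036, 0, 0, 0, 0.0056], [0.174, -0.046, 0, 0, 0, 0.0056], [0.212, -0.056, 0, 0, 0, 0.0056], [0.25, -0.066, 0, 0, 0, 0.0056], [0.288, -0.076, 0, 0, 0, 0.0056]]]'

```text
clock: 22.83
tool_pos: [0.604, -0.1222, 0.1716]
orientation: [179.8, 0.0, -86.0]
force: [0.3, 0.8, -1.9]
opening: 0.0191
gripper_force: 30.0
```

To row units: 8 cm is 0.08, 6 cm is 0.06.

Emit:
send_rows --plan '[[[0.03, -0.008, 0, 0, 0, 0], [0.06, -0.016, 0, 0, 0, 0], [0.08, -0.022, 0, 0, 0, 0], [0.08, -0.022, 0, 0, 0, 0], [0.08, -0.022, 0, 0, 0, 0], [0.08, -0.022, 0, 0, 0, 0]]]'

```text
clock: 23.33
tool_pos: [0.6313, -0.1983, 0.1718]
orientation: [179.8, 0.0, -86.0]
force: [0.4, -0.9, -2.0]
opening: 0.0188
gripper_force: 30.0
```

```bash
python3 d.py .6512 -.248 .011 -86; python3 - <<'E'
from plant import ctrl
from h import *
s=ctrl.snapshot("wrist");pickle.dump(s,open('w9.pkl','wb'))
q=[proj(s,p).round(0) for p in [(.652,-.2555,.01),(.652,-.326,.01),(.652,-.186,.01)]];print(q)
im=s['img'];cv2.imwrite('pics/w9.png',crop(s,160,20,260,200,3,None))
hsv=cv2.cvtColor(im,cv2.COLOR_RGB2HSV)
w=((hsv[...,1]>70)).astype(np.uint8)
for v in range(max(0,int(q[1][1])-14),170,8):
    u=np.where(w[v,200:360])[0]+200
    if len(u): print(v,u.min(),u.max(),atz(s,u.min(),v,.01)[:2].round(4),atz(s,u.max(),v,.01)[:2].round(4))
E
```

```text
pos [ 0.6313 -0.1983  0.1718] [179.8   0.  -86. ] -> tool cm [ 5.1  -1.64 16.08] turn -0.0
[array([262., 135.]), array([267.,  58.]), array([259., 202.])]
60 235 359 [ 0.6814 -0.3219] [ 0.5653 -0.33  ]
68 235 359 [ 0.6812 -0.3149] [ 0.5643 -0.3231]
76 236 358 [ 0.68  -0.308] [ 0.5643 -0.3161]
84 236 358 [ 0.6798 -0.3009] [ 0.5633 -0.309 ]
92 236 359 [ 0.6795 -0.2937] [ 0.5613 -0.3019]
100 236 359 [ 0.6793 -0.2864] [ 0.5603 -0.2947]
108 236 290 [ 0.679 -0.279] [ 0.6265 -0.2827]
116 236 289 [ 0.6788 -0.2715] [ 0.6269 -0.2751]
124 236 289 [ 0.6785 -0.2639] [ 0.6263 -0.2676]
132 237 289 [ 0.6773 -0.2563] [ 0.6257 -0.2599]
140 237 289 [ 0.677  -0.2485] [ 0.625  -0.2521]
148 237 290 [ 0.6767 -0.2406] [ 0.6234 -0.2443]
156 237 291 [ 0.6764 -0.2326] [ 0.6218 -0.2364]
164 238 290 [ 0.6751 -0.2246] [ 0.6221 -0.2282]
```

To row units: 13 cm is 0.13, -1.6 cm is -0.016.

Emit:
send_rows --plan '[[[0.02, -0.006, 0.01, 0, 0, 0], [0.04, -0.012, 0.04, 0, 0, 0], [0.051, -0.016, 0.075, 0, 0, 0], [0.051, -0.016, 0.105, 0, 0, 0], [0.051, -0.016, 0.125, 0, 0, 0], [0.051, -0.016, 0.13, 0, 0, 0], [0.051, -0.016, 0.13, 0, 0, 0], [0.051, -0.016, 0.13, 0, 0, 0]]]'

```text
clock: 24.05
tool_pos: [0.6527, -0.2477, 0.0448]
orientation: [-179.9, -0.0, -85.9]
force: [0.5, 0.5, -0.4]
opening: 0.0193
gripper_force: 30.0
```

```bash
python3 d.py .6507 -.248 .011 -86; python3 - <<'E'
from plant import ctrl
from h import *
s=ctrl.snapshot("wrist");pickle.dump(s,open('w10.pkl','wb'))
hsv=cv2.cvtColor(s['img'],cv2.COLOR_RGB2HSV)
cv2.imwrite('pics/w10.png',crop(s,180,60,190,190,3,None))
print([proj(s,p).round(0) for p in [(.652,-.2555,.01),(.6562,-.3259,.01),(.6556,-.316,.008),(.6556,-.31,.05)]])
for v in range(60,230,8):
    r=hsv[v,200:350]; u=np.where(r[:,1]>70)[0]+200
    b=np.where((r[:,1]>70)&(r[:,2]>130))[0]+200
    print(v,(u.min(),u.max()) if len(u) else '',(b.min(),b.max()) if len(b) else '')
print(hsv[60:240:6,277].tolist())
E
```

```text
pos [ 0.6527 -0.2477  0.0448] [-179.9   -0.   -85.9] -> tool cm [0.02 0.2  3.38] turn 0.1
[array([283., 223.]), array([284., 110.]), array([284., 127.]), array([285., 142.])]
60  
68  
76  
84  
92  
100  
108 (np.int64(242), np.int64(277)) (np.int64(247), np.int64(276))
116 (np.int64(241), np.int64(328)) (np.int64(241), np.int64(328))
124 (np.int64(241), np.int64(328)) (np.int64(241), np.int64(327))
132 (np.int64(241), np.int64(328)) (np.int64(242), np.int64(327))
140 (np.int64(241), np.int64(327)) (np.int64(242), np.int64(326))
148 (np.int64(242), np.int64(327)) (np.int64(242), np.int64(327))
156 (np.int64(242), np.int64(326)) (np.int64(242), np.int64(325))
164 (np.int64(242), np.int64(326)) (np.int64(243), np.int64(324))
172 (np.int64(242), np.int64(325)) (np.int64(243), np.int64(307))
180 (np.int64(242), np.int64(325)) (np.int64(260), np.int64(307))
188 (np.int64(243), np.int64(325)) (np.int64(272), np.int64(306))
196 (np.int64(243), np.int64(324)) (np.int64(273), np.int64(306))
204 (np.int64(243), np.int64(324)) (np.int64(260), np.int64(304))
212 (np.int64(243), np.int64(323)) (np.int64(261), np.int64(304))
220 (np.int64(243), np.int64(323)) (np.int64(260), np.int64(305))
228 (np.int64(243), np.int64(322)) (np.int64(261), np.int64(297))
[[90, 1, 243], [90, 1, 243], [90, 1, 243], [90, 1, 243], [90, 1, 243], [90, 1, 243], [60, 1, 243], [0, 0, 242], [10, 72, 127], [10, 109, 136], [11, 114, 134], [10, 114, 125], [16, 125, 228], [16, 123, 236], [17, 100, 107], [24, 107, 241], [25, 102, 240], [25, 102, 241], [25, 106, 241], [23, 112, 240], [23, 114, 240], [19, 128, 158], [19, 126, 156], [19, 129, 156], [19, 130, 155], [19, 131, 154], [18, 131, 152], [19, 133, 151], [19, 133, 150], [19, 132, 149]]
```

To row units: 3.4 cm is 0.034, 3.2 cm is 0.032.

Emit:
send_rows --plan '[[[0.001, 0.001, 0.01, 0, 0, 0], [0.001, 0.001, 0.02, 0, 0, 0], [0.001, 0.001, 0.028, 0, 0, 0], [0.001, 0.001, 0.032, 0, 0, 0], [0.001, 0.001, 0.034, 0, 0, 0], [0.001, 0.001, 0.034, 0, 0, 0], [0.001, 0.001, 0.034, 0, 0, 0]]]'

```text
clock: 24.68
tool_pos: [0.6501, -0.2492, 0.0101]
orientation: [179.9, 0.0, -86.0]
force: [-3.7, 3.3, 7.6]
opening: 0.019
gripper_force: 34.9
```

Emit:
send_rows --plan '[[[0, 0, 0, 0, 0, 0], [0, 0, 0, 0, 0, 0], [0, 0, 0, 0, 0, 0], [0, 0, 0, 0, 0, 0]]]' --fingers 0.45

```text
clock: 25.02
tool_pos: [0.6523, -0.2497, 0.0104]
orientation: [-179.8, -0.1, -86.0]
force: [2.0, -0.2, 3.2]
opening: 0.0376
gripper_force: 1.5
```

Emit:
send_rows --plan '[[[0, 0, -0.01, 0, 0, 0], [0, 0, -0.04, 0, 0, 0], [0, 0, -0.08, 0, 0, 0], [0, 0, -0.12, 0, 0, 0], [-0.04, 0, -0.16, 0, 0, 0], [-0.08, 0, -0.2, 0, 0, 0], [-0.11, 0, -0.2, 0, 0, 0], [-0.11, 0, -0.2, 0, 0, 0]]]'

```text
clock: 25.68
tool_pos: [0.6442, -0.1365, 0.2142]
orientation: [-179.7, 0.0, -85.9]
force: [0.5, -0.5, 0.2]
opening: 0.0392
gripper_force: 0.0
```

```bash
python3 - <<'E'
from plant import ctrl
from h import *
o=ctrl.get_obs();print(o['tool_pos'].round(4),o['clock'])
w=ctrl.snapshot("wrist");s=ctrl.snapshot("scene");d=ctrl.snapshot("side")
for n,x in(('fw',w),('fs',s),('fd',d)):pickle.dump(x,open(n+'.pkl','wb'))
im=np.full((600,800,3),255,np.uint8)
a=crop(s,300,180,130,120,3,None);im[:360,:390]=a
b=crop(w,150,0,200,150,2,None);im[:300,395:795]=b
e=crop(d,245,130,130,75,3,None);im[365:590,:390]=e
g=crop(w,150,120,200,130,2,None);im[305:565,395:795]=g
cv2.imwrite('pics/final.png',im)
E
```

```text
[ 0.6442 -0.1365  0.2142] 25.6833
```

View pics/final.png

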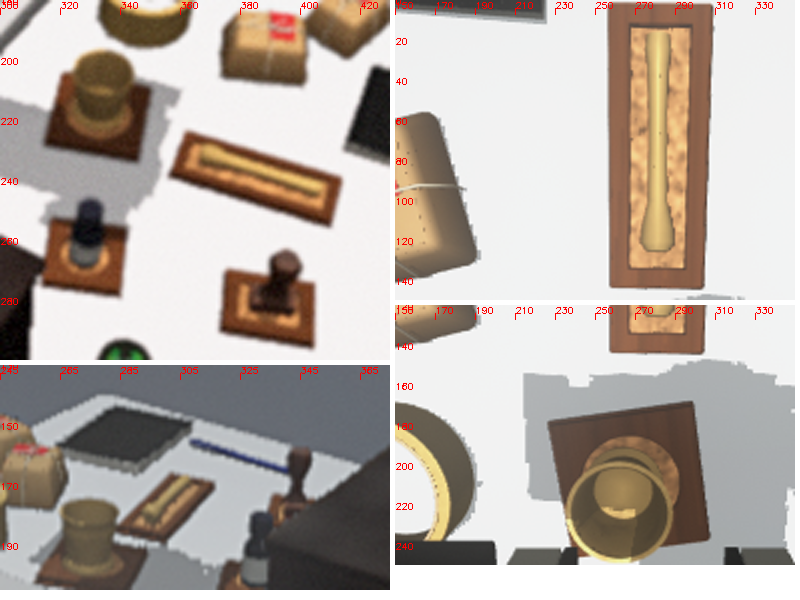

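All four sit in their holders: the pestle is well inside its long recess, and the stamp, bottle and mortar look upright. I'll check the numbers on the mortar and bottle before handing in.

```bash
python3 - <<'E'
from h import *
w=load('fw');s=load('fs')
f=lambda x,y:((x-395)/2+150,(y-305)/2+120)
print('mortar rim',atz(w,*f(620,510),.061),'foot edge top',atz(w,*f(628,446),.012))
B=[atz(w,*f(*p),.01) for p in[(548,422),(693,402),(709,538)]];print('mh',(B[0]+B[2])/2)
for n,z,p in [('mortar rim',.061,(103,68)),('bottle cap',.075,(90,208)),('bottle base',.03,(87,247)),('mortar foot',.008,(98,122))]:
    print(n,atz(s,p[0]/3+300,p[1]/3+180,z)[:2])
for n,q in [('mh',[(62,72),(151,88),(139,160),(44,147)]),('bh',[(52,218),(128,228),(121,295),(43,287)])]:
    print(n,np.mean([atz(s,x/3+300,y/3+180,.01)[:2] for x,y in q],0))
E
```

```text
mortar rim [ 0.6606275  -0.10445696  0.061     ] foot edge top [ 0.65985949 -0.12806184  0.012     ]
mh [ 0.65704693 -0.1059533   0.01      ]
mortar rim [ 0.66030878 -0.10358877]
bottle cap [ 0.50719883 -0.15165213]
bottle base [ 0.5004967  -0.15522056]
mortar foot [ 0.64257856 -0.11029226]
mh [ 0.64812736 -0.10883738]
bh [ 0.50417046 -0.15432745]
```

```bash
python3 -c "
from plant import ctrl
print(ctrl.close_job())"
```

```text
the job is handed in; nothing more can be done
None
```

The mortar, pestle, bottle and stamp are each placed and released in their matching holders, within about 4 mm of centre by my camera readings; I avoided the tape roll and spool, and the job is handed in, though no verdict came back.

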